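# Close a test nest with the pressure plate that fits its guide pins

### The job

Take the pressure plate whose bushings match the two guide pins of the test nest off the sloping rack by its handle and, holding it level, lower it over both pins. Then press it down until it is fully home under both roller catches, with the board pressed down on the contact probes, and let go; do not ram it, leave the other plate where it rests in the rack and do not disturb the tools, the bottle or anything else on the bench.

Things in the scene. Friction and masses are not known exactly. Their poses are not given: they have to be found in the camera images.
- nest: test nest, fixed. On its dark base (104 x 216 mm) a light upper plate is clamped on four threaded columns, its top 26 to 38 mm above the bench, differently each time and not measured: feel for it. The upper plate carries two guide pins, a sprung cradle with a blue board, and a roller catch at each end. Origin: underside centre; y along the long side through the pins, z up.
- pin0_foot (a point): point under the axis of the guide pin at the nest's -y end, on top of the base, 14 mm above the bench; axes as the nest's. The pin stands on an 18 mm wide shoulder whose top, where the plate's underside rests when home, is 29 mm above the upper plate (55 to 67 mm above the bench). The pin is 10 mm thick and ends 40 mm above the shoulder; its last 9 mm taper to a 3 mm wide tip.
- pin1_foot (a point): the same for the guide pin at the nest's +y end; the pins are 140 mm apart
- cradle (a joint): how far the sprung cradle with the board is pressed down against its springs, m: 0 when free, about 0.006 with the plate home, 0.007 at its stop; it pushes back with 3 to 7 N over the last 6 mm of the plate's way
- catch0 (a joint): swing of the sprung catch at the nest's -y end, rad: 0 shut, grows outward. Its white roller (6 mm radius) lies 14 mm higher than the shoulders, 87.5 mm from the nest's middle; an orange tab tops it. The plate meets the rollers 18 mm above home; pushed down with 10 to 20 N they swing out to 0.07, then snap back below 0.03 over its top edges and hold it on the shoulders.
- catch1 (a joint): the same for the catch at the nest's +y end
- rack: white sheet-metal rack, fixed, 206 mm wide, on the robot's right, facing it. Its deck slopes 26 degrees, low side to the robot, with a 28 mm lip on the low edge and 22 mm ribs beside the two places, which are 100 mm apart; either plate may be in either place. Origin: on the bench under its middle; x away from the robot, up the slope (turned 20 to 35 degrees right), z up.
- plate_long_grip (a point): centre of the handle bar of the longer black plate (168 x 90 x 10 mm, 0.28 to 0.46 kg). Aluminium bar 88 x 16 x 14 mm high, along the plate, on two legs 68 mm apart, over the plate's middle, 33 mm above its top face, 43 mm above its underside. x along plate and bar, y across, z out of the top face; in the rack x points up the slope and z leans 26 degrees towards the robot.
- plate_long_hole0 (a point): centre of one bushing hole (12 mm wide; 18 mm long through plate and brass bushing) of the longer plate, in the plane of its underside, 70 mm from the middle; in the rack the lower one. The plate fits the nest either way round. Four posts reach 16 mm below the underside; it lies on them with its lower edge on the rack's lip, so lift it out square to the deck.
- plate_long_hole1 (a point): the same for its other hole, 70 mm from the middle the other way; in the rack the upper one
- plate_short_grip (a point): centre of the handle bar of the shorter plate: all alike, but 138 mm long and with its bushings 110 mm apart
- plate_short_hole0 (a point): the lower bushing hole of the shorter plate, in the plane of its underside
- plate_short_hole1 (a point): the upper bushing hole of the shorter plate
- flux_bottle: white dropper bottle, 42 mm wide, 117 mm high, standing behind the nest; origin at the centre of its underside; not to be disturbed
- esd_brush: black antistatic brush, 132 mm long, 26 mm high, lying across between and behind nest and rack; origin at its underside; not to be disturbed
- screwdriver: small screwdriver with a grey handle, 123 mm long, 14 mm high, lying across behind the nest; origin at its underside; not to be disturbed

How it is judged:
By the outcome, as a careful person would: the job done as asked, in the order asked, and still so for the second after the job is handed in, with the robot touching nothing.
It also fails if it takes over 45 s, if anything falls off the work surface, if the arm or the gripper's body presses on something with over 40 N, if the wrist force passes 120 N, or if a joint passes its speed limit or range.

### The arm

A 7-joint arm with a two-finger parallel gripper is mounted at the origin on a cart in front of the work surface, level with it; the furniture and walls round the work are solid. World frame = base frame: x ahead of the robot, y to its left, z up, the work surface at z = 0. Lengths are in m, angles in degrees, forces in N, time in s.
With the tool pointing down it reaches from about 0.425 to 0.875 m from the base axis. Payload 4.7 kg.
Tool frame: the origin (TCP) lies at the very end of the fingers, on their centre line; the grasp point (between the pads) lies 19 mm behind it; z points along the fingers, y is the line along which they close (so a half turn about z gives the same grasp; the last joint's range is limited). The gripper opens to 87 mm and grips with 3 to 60 N. Pads are 19 mm wide; open, the fingers measure 117 mm over their backs; the gripper's body (75 mm by 190 mm) begins 51 mm behind the grasp point.
Start: joints at [66.641, 18.392, -4.016, 83.108, 1.295, 78.541, -3.26], TCP at [0.266, -0.593, 0.223] pointing down, gripper open.
Joint ranges: [-163.93, 163.93], [-17.29, 119.83], [-79.2, 71.16], [3.27, 140.29], [-89.18, 269.18], [5.43, 117.66], [-154.24, 154.24]. Speed limits (degrees/s): [147.25, 147.25, 180, 180, 180, 180, 180].

### API

Orientations are given as [roll, pitch, yaw] about the fixed x, y, z axes, in that order (R = Rz(yaw) Ry(pitch) Rx(roll)).
In Python, from cell import get_obs, eyes, env gives the robot as it stands.
- The arm moves only by the tool servo_tool, never from a script. Its argument "series" is a list that holds one entry, the list of rows, each a list of 7 numbers: the shift along the tool's x, y, z in units of 300 mm (1.0 is 300 mm), then the turn, a rotation vector about the tool's x, y, z in units of pi rad (1.0 is pi rad), then the opening, from 0 (shut) to 1 (fully open). In form: [[[tx, ty, tz, wx, wy, wz, gripper], ...]]. A call has 1 to 12 rows; each row is the pose to reach, as a shift and turn from the pose commanded when the call began, along the tool's axes at that moment, turning the shorter way round; what a row does not reach only later rows make up. A row lasts 1/12 s, in which the tool goes at most 41.7 mm and 7.16 degrees, less where a joint would pass 70% of its speed; a pose out of reach is approached as far as the arm can. A call with a number of a shift or a turn outside -1 to 1 is refused whole. A call with a gripper value outside its range is refused whole. The fingers move at their own pace and stop on an object; "grip_force" is the grip in N (left out, the last holds). Time passes only in rows, so rows that repeat a pose let the fingers close. It gives the time, the measured TCP pose, the force, the opening and the grip force at its end, in the units of the state.
- get_obs(): the state, without advancing time (a new reading comes with each control period).
- eyes.read_camera(name): name is "side" or "top" or "wrist"; returns a dict with "frame" (400x640x3 uint8, red, green, blue), "depth" (400x640 float32, m along the optical axis (not along the pixel's ray), 0 where there is no reading), "fx", "fy", "cx", "cy" (pixels), "origin" and "rotation" of the camera in the world; the wrist camera has in their place "mount" (4x4, takes a point from camera to tool coordinates, whose origin is the TCP and whose axes are the flange's). Camera axes: x right, y down, z forward; pixel columns grow to the right and rows downward; lengths in m; the calibration is good to about 2 mm. A picture is of the moment at which its call begins: read the wrist's pose just before it.
- env.sign_off(): hands the job in; it is judged then, once.
The state is a dict: "time_s": time; "qpos": joint angles; "joint_velocities": joint speeds; "effort": joint torques, N m; "tool_pos": TCP position; "tool_rot": TCP orientation; "force": force on the tool from outside, world axes, zero at the start; "wrist_torque": the same for the moment, N m; "grip_width": finger opening in m; "grasp_force": force on a finger pad.
Only numpy, scipy, OpenCV 4.12 (cv2) and the standard library are available. Lean on these libraries where they do the work, as an engineer would, in place of code of your own. Each camera call takes 0.05 s, during which the arm holds its last target. There are 200 camera calls.

## Working session

There is one attempt and no reset: what is moved stays moved. The work goes in short steps, Python scripts to look and compute and a tool call to move; the robot and the scene stay as the last step left them, time stands still between calls to the robot, and variables do not carry over. Pictures are saved under pics/ and viewed, at most 10 in all, crops included, and the job is handed in when it is done.

Besides the shell and the picture viewer there is one more tool, called after "Call:" as name([rows], argument=value, ...), one row to a line, values as JSON. servo_tool: Moves the arm, as the interface text tells. Shifts and turns lie within -1 to 1; 1 stands for 300 mm of shift or pi rad of turn. Its arguments: {"type":"object","properties":{"series":{"type":"array"},"grip_force":{"type":"number"}},"required":["series"]}

```bash
ls; mkdir -p pics; python3 - <<'E'
from cell import get_obs, eyes, env
import cv2,numpy as np
o=get_obs(); print(o)
for n in ["side","top"]:
    c=eyes.read_camera(n); cv2.imwrite(f"pics/{n}0.png",c["frame"][:,:,::-1]); np.savez(f"{n}0.npz",**c)
    print(n,{k:v for k,v in c.items() if k not in("frame","depth")})
E
```

```text
pics
{'time_s': 0.0, 'qpos': array([66.64015727, 18.43938588, -4.0152729 , 83.17496215,  1.29423289,
       78.54287233, -3.25909389]), 'joint_velocities': array([ 0.05056174,  0.07934366,  0.04618807, -0.02436151,  0.00189836,
        0.03314075, -0.00786753]), 'effort': array([-4.88238254e-05, -4.91290891e+01, -4.04072385e-01, -3.12536001e+01,
       -6.38788892e-02,  4.36902547e-02,  1.64138864e-04]), 'tool_pos': array([ 0.26583739, -0.59252957,  0.22145728]), 'tool_rot': array([-1.79887983e+02,  5.21010840e-03,  2.41701064e+01]), 'force': array([0.10842295, 0.53700123, 0.12228649]), 'wrist_torque': array([ 0.02169897, -0.03613735, -0.01150541]), 'grasp_force': 0.0, 'grip_width': 0.08681077762759193}
side {'fx': 387.20035325772653, 'fy': 387.20035325772653, 'cx': 321.1248247640051, 'cy': 195.72881857541236, 'origin': array([0.190028  , 0.63351505, 0.49456163]), 'rotation': array([-113.1448598 ,    1.32894713, -155.5064376 ])}
top {'fx': 448.43446282828455, 'fy': 448.43446282828455, 'cx': 319.390384331146, 'cy': 198.64621098717254, 'origin': array([ 0.47964726, -0.18413007,  1.35107389]), 'rotation': array([-176.35746361,    1.35724647,  -89.58002986])}
```

View pics/side0.png

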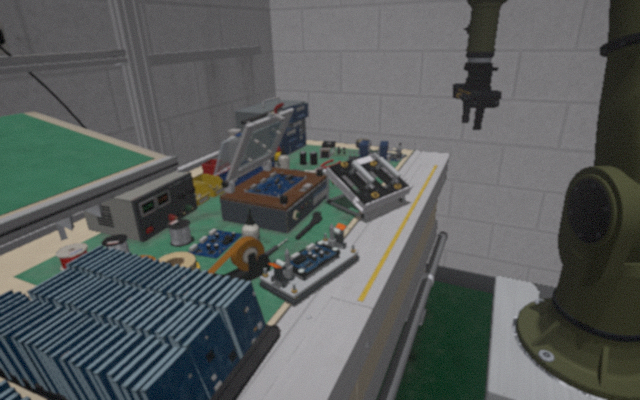

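View pics/top0.png

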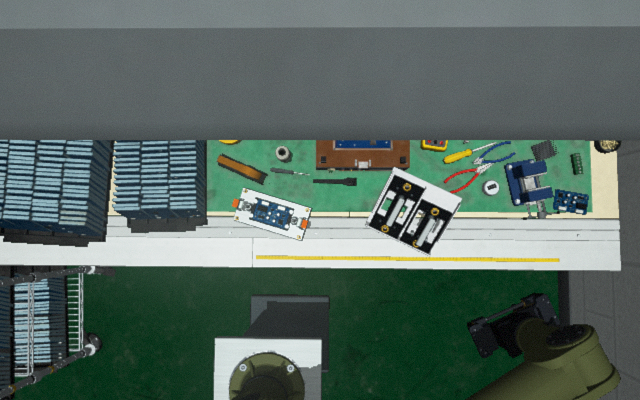

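Top view: nest around (272,214) with orange catch tabs near (239,203) and (307,225). The rack is around (413,212) with two black plates and silver bars. I'll enlarge the crop.

```bash
cat > h.py <<'E'
import numpy as np, cv2
from scipy.spatial.transform import Rotation as R
def rot(e): return R.from_euler('xyz',e,degrees=True).as_matrix()
def pts(c,O=None,Rm=None):
    "world point of every pixel"
    d=c["depth"]; v,u=np.mgrid[:400,:640]
    P=np.stack([(u-c["cx"])/c["fx"]*d,(v-c["cy"])/c["fy"]*d,d],-1)
    if O is None: O,Rm=c["origin"],rot(c["rotation"])
    return P@Rm.T+O
E
python3 - <<'E'
from h import *
c=dict(np.load("top0.npz")); P=pts(c)
f=c["frame"][:,:,::-1]
cv2.imwrite("pics/topcrop.png",cv2.resize(f[160:260,225:475],None,fx=3.2,fy=3.2,interpolation=cv2.INTER_CUBIC))
for n,(u,v) in dict(nestmid=(272,214),tabL=(239,203),tabR=(307,225),bench=(330,245),rackmid=(413,212)).items(): print(n,P[v,u].round(3))
E
```

```text
nestmid [ 0.517 -0.014  0.041]
tabL [0.547 0.078 0.067]
tabR [ 0.486 -0.115  0.001]
bench [ 0.426 -0.184 -0.003]
rackmid [ 0.524 -0.416  0.088]
```

View pics/topcrop.png

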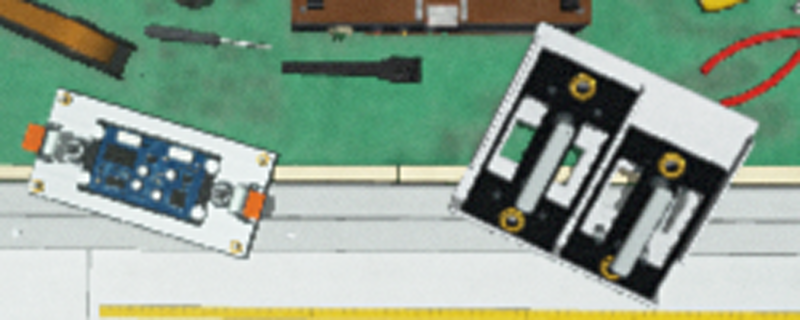

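Crop: the left plate's bushings at (583,87) and (512,220) are about 151 px apart, and the right plate's at (671,165) and (613,267) about 117 px. That ratio is about 140:110, so the long plate is the left one. Its bar runs (565,125)-(528,207). The nest pins are at about (72,150) and (223,192).

```bash
python3 - <<'E'
from h import *
from cell import eyes,get_obs
c=dict(np.load("top0.npz")); P=pts(c)
def q(x,y): return 225+x/3.2, 160+y/3.2
Rm=rot(c["rotation"]);O=c["origin"]
def ray(x,y,z):
    u,v=q(x,y); d=Rm@np.array([(u-c["cx"])/c["fx"],(v-c["cy"])/c["fy"],1]); return O+d*(z-O[2])/d[2]
for n,x,y in [("hiL",583,87),("loL",512,220),("hiS",671,165),("loS",613,267),("barhi",563,130),("barm",547,166),("barlo",530,203)]:
    u,v=map(round,q(x,y)); p=P[v-1:v+2,u-1:u+2].reshape(-1,3); print(n,np.median(p,0).round(4),P[v,u].round(3))
for n,x,y,z in [("pinA",72,150,.1),("pinB",223,192,.1),("nestc",154,174,.035)]: print(n,ray(x,y,z).round(4))
# nest top plate height
for x,y in [(60,110),(50,170),(240,160),(225,230)]:
    u,v=map(round,q(x,y)); print("top",P[v,u].round(4))
w=eyes.read_camera("wrist"); print(w["mount"].round(4),w["fx"],w["cx"],w["cy"])
E
```

```text
hiL [ 0.5922 -0.3973  0.1093] [ 0.594 -0.399  0.093]
loL [ 0.4756 -0.3424  0.0552] [ 0.476 -0.342  0.055]
hiS [ 0.5236 -0.473   0.1065] [ 0.524 -0.474  0.104]
loS [ 0.4379 -0.4248  0.1028] [ 0.438 -0.424  0.104]
barhi [ 0.5512 -0.3741  0.1445] [ 0.551 -0.374  0.145]
barm [ 0.5221 -0.3627  0.1302] [ 0.522 -0.363  0.127]
barlo [ 0.4924 -0.3513  0.1138] [ 0.492 -0.351  0.114]
pinA [0.5348 0.0475 0.1   ]
pinB [ 0.499  -0.0854  0.1   ]
nestc [ 0.5161 -0.0165  0.035 ]
top [0.5765 0.0729 0.0235]
top [0.5198 0.0804 0.0256]
top [ 0.5298 -0.0948  0.0244]
top [ 0.4647 -0.0807  0.0238]
[[ 9.000e-04 -9.675e-01 -2.530e-01  6.840e-02]
 [ 1.000e+00  9.000e-04  1.000e-04 -0.000e+00]
 [ 2.000e-04 -2.530e-01  9.675e-01 -1.630e-01]
 [ 0.000e+00  0.000e+00  0.000e+00  1.000e+00]] 298.87846509421666 316.9969077306163 200.77906638881552
```

```bash
cat >> h.py <<'E'
def Rpick(psi,s=26):
    a=np.radians(psi);b=np.radians(s); xr=np.array([np.cos(a),np.sin(a),0]);Z=np.array([0,0,1.])
    x=np.cos(b)*xr+np.sin(b)*Z; z=np.sin(b)*xr-np.cos(b)*Z
    return np.stack([x,np.cross(z,x),z],1)
def row(p,Rt,o):
    R0=rot(o["tool_rot"]); t=R0.T@(np.asarray(p)-o["tool_pos"]); w=R.from_matrix(R0.T@Rt).as_rotvec()
    print("row",(t/.3).round(4),(w/np.pi).round(4),"mm",np.linalg.norm(t)*1e3,"deg",np.degrees(np.linalg.norm(w)))
def wcam(eyes,get_obs):
    o=get_obs(); c=eyes.read_camera("wrist"); Rt=rot(o["tool_rot"]);M=c["mount"]
    return o,c,Rt@M[:3,3]+o["tool_pos"],Rt@M[:3,:3]
E
python3 - <<'E'
from h import *
from cell import get_obs
Rt=Rpick(-23); bar=np.array([.522,-.363,.123])
row(bar-Rt[:,2]*.11,Rt,get_obs())
E
```

```text
row [ 9.830e-01 -4.669e-01  1.000e-04] [-0.0598  0.1364  0.2573] mm 326.4706004812814 deg 53.517360977628215
```

Call:
servo_tool([
  [[0.98,-0.467,0,-0.06,0.136,0.257,1],[0.98,-0.467,0,-0.06,0.136,0.257,1],[0.98,-0.467,0,-0.06,0.136,0.257,1],[0.98,-0.467,0,-0.06,0.136,0.257,1],[0.98,-0.467,0,-0.06,0.136,0.257,1],[0.98,-0.467,0,-0.06,0.136,0.257,1],[0.98,-0.467,0,-0.06,0.136,0.257,1],[0.98,-0.467,0,-0.06,0.136,0.257,1],[0.98,-0.467,0,-0.06,0.136,0.257,1],[0.98,-0.467,0,-0.06,0.136,0.257,1],[0.98,-0.467,0,-0.06,0.136,0.257,1],[0.98,-0.467,0,-0.06,0.136,0.257,1]],
])

```text
time_s: 1.15
tool_pos: [0.476, -0.3466, 0.2226]
tool_rot: [179.9, -26.0, -23.0]
force: [0.4, 0.4, -0.6]
grip_width: 0.0873
grasp_force: 0.0
```

```bash
python3 - <<'E'
from h import *
from cell import get_obs,eyes
o,c,O,Rm=wcam(eyes,get_obs); np.savez("w1.npz",O=O,Rm=Rm,**c)
cv2.imwrite("pics/w1.png",c["frame"][:,:,::-1]); print(o["tool_pos"],o["tool_rot"])
E
```

```text
[ 0.47604511 -0.34660094  0.22256096] [179.86317179 -26.00594921 -23.02186006]
```

View pics/w1.png

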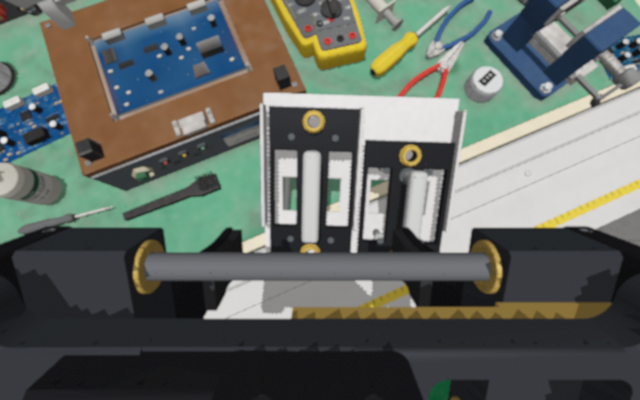

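The wrist view shows the long plate left of centre. Its bar spans columns 302-322 and rows 150-243, with bushings at (314,121) and (311,250). I'll fit the bar from the depth.

```bash
python3 - <<'E'
from h import *
from cell import get_obs
d=dict(np.load("w1.npz")); P=pts(d,d["O"],d["Rm"]); o=get_obs()
Rt=rot(o["tool_rot"]); T=(P-o["tool_pos"])@Rt   # tool coords
reg=np.zeros((400,640),bool); reg[140:240,285:345]=1
reg&=d["depth"]>0
pz=T[...,2]; v=pz[reg]; print("z percentiles",np.percentile(v,[1,5,10,20,40,60,80]).round(4))
m=reg&(pz<np.percentile(v,3)+.012); print(m.sum())
m=reg&(abs(pz-np.median(pz[160:230,308:317]))<.006)
vv,uu=np.where(m); B=T[m]
rect=cv2.minAreaRect(B[:,:2].astype(np.float32)*1000); print("rect tool xy mm",rect)
print("rows",vv.min(),vv.max(),"cols",uu.min(),uu.max(),"z",np.median(B[:,2]), "slope x,y->z",np.linalg.lstsq(np.c_[B[:,:2],np.ones(len(B))],B[:,2],rcond=None)[0])
top=np.median(B[:,2])
g=np.array([rect[0][0]/1e3,rect[0][1]/1e3,top+.007]); print("grip world",Rt@g+o["tool_pos"])
# plate face
f=reg&(pz>top+.03)&(pz<top+.055); F=T[f]; print("face z",np.median(F[:,2]))
for n,(u,v) in dict(h1=(314,121),h0=(311,250)).items():
    z=top+.04-.008; # bushing rim top approx
    r=Rt.T@(d["Rm"]@np.array([(u-d["cx"])/d["fx"],(v-d["cy"])/d["fy"],1])); O=Rt.T@(d["O"]-o["tool_pos"])
    print(n,(O+r*(z-O[2])/r[2]).round(4))
E
```

```text
z percentiles [0.1032 0.1039 0.1044 0.1055 0.144  0.1451 0.1705]
1511
rect tool xy mm ((2.4041366577148438, -6.401462554931641), (84.07096862792969, 15.98608684539795), 1.6786742210388184)
rows 151 239 cols 301 319 z 0.10463268890584732 slope x,y->z [ 0.00268719 -0.0051533   0.10478036]
grip world [ 0.52545336 -0.36100072  0.12319855]
face z 0.14421534934257058
h1 [ 0.0705 -0.0028  0.1366]
h0 [-0.0645 -0.0062  0.1366]
```

Call:
servo_tool([
  [[0.005,-0.021,0.05,0,0,0.009,0.5],[0.005,-0.021,0.12,0,0,0.009,0.5],[0.005,-0.021,0.19,0,0,0.009,0.5],[0.005,-0.021,0.26,0,0,0.009,0.5],[0.005,-0.021,0.32,0,0,0.009,0.5],[0.005,-0.021,0.37,0,0,0.009,0.5],[0.005,-0.021,0.41,0,0,0.009,0.5],[0.005,-0.021,0.435,0,0,0.009,0.5],[0.005,-0.021,0.435,0,0,0.009,0.5],[0.005,-0.021,0.435,0,0,0.009,0.5]],
])

```text
time_s: 2.03
tool_pos: [0.5331, -0.3626, 0.1058]
tool_rot: [-179.3, -26.0, -24.7]
force: [0.4, -0.0, 0.9]
grip_width: 0.0441
grasp_force: 0.0
```

Call:
servo_tool([
  [[0,0,0,0,0,0,0.2],[0,0,0,0,0,0,0.1],[0,0,0,0,0,0,0.1],[0,0,0,0,0,0,0.1],[0,0,0,0,0,0,0.1],[0,0,0,0,0,0,0.1],[0,0,0,0,0,0,0.1],[0,0,0,0,0,0,0.1]],
], grip_force=58)

```text
time_s: 2.7
tool_pos: [0.5331, -0.3626, 0.1062]
tool_rot: [-179.4, -26.0, -24.7]
force: [-1.5, -0.6, 2.2]
grip_width: 0.0152
grasp_force: 57.5
```

Call:
servo_tool([
  [[0,0,-0.01,0,0,0,0.1],[0,0,-0.03,0,0,0,0.1],[0,0,-0.06,0,0,0,0.1],[0,0,-0.1,0,0,0,0.1],[0,0,-0.15,0,0,0,0.1],[0,0,-0.2,0,0,0,0.1],[0,0,-0.26,0,0,0,0.1],[0,0,-0.32,0,0,0,0.1],[0,0,-0.38,0,0,0,0.1],[0,0,-0.42,0,0,0,0.1],[0,0,-0.42,0,0,0,0.1]],
])

```text
time_s: 3.62
tool_pos: [0.4823, -0.3406, 0.2229]
tool_rot: [-179.5, -26.2, -24.7]
force: [0.3, 0.1, -2.5]
grip_width: 0.0154
grasp_force: 57.6
```

```bash
python3 - <<'E'
from h import *
from cell import get_obs,eyes
o,c,O,Rm=wcam(eyes,get_obs); np.savez("w2.npz",O=O,Rm=Rm,**c)
cv2.imwrite("pics/w2.png",c["frame"][:,:,::-1]); print(o["tool_pos"],o["tool_rot"],o["force"],o["wrist_torque"],o["grip_width"])
E
```

```text
[ 0.48232891 -0.34062123  0.22285418] [-179.4689921   -26.24400401  -24.65008416] [ 0.27642944  0.05845282 -2.45631431] [0.30417457 0.72560003 0.03663925] 0.01535515043678669
```

View pics/w2.png

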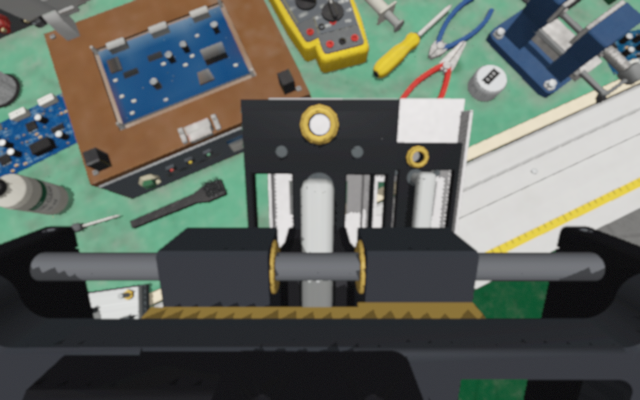

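The plate is held and lifted clear. Its upper bushing is at (319,124) and the bar is centred near column 317. Next I'll measure the plate in the hand and locate the nest pins.

```bash
python3 - <<'E'
from h import *
from cell import get_obs
d=dict(np.load("w2.npz")); o=get_obs(); M=d["mount"]
T=pts(d,M[:3,3],M[:3,:3]); hsv=cv2.cvtColor(d["frame"],cv2.COLOR_RGB2HSV)
g=cv2.inRange(hsv,(12,90,60),(35,255,255)); g[:95]=0;g[150:]=0;g[:,:290]=0;g[:,350:]=0
n=cv2.findNonZero(g); (cx,cy),r=cv2.minEnclosingCircle(n); print("ring",cx,cy,r,len(n))
m=g>0; print("ring tool",np.median(T[m],0), "bbox centre mm",(T[m].min(0)+T[m].max(0))/2)
def at(u,v,z):
    rr=M[:3,:3]@np.array([(u-d["cx"])/d["fx"],(v-d["cy"])/d["fy"],1]); return M[:3,3]+rr*(z-M[2,3])/rr[2]
print("ring by ray",at(cx,cy,np.median(T[m][:,2])))
F=np.zeros((400,640),bool);F[105:165,255:385]=1;F&=(abs(T[...,2]-.014)<.012)&(cv2.dilate(g,np.ones((7,7)))==0)
X=T[F];k=np.linalg.lstsq(np.c_[X[:,:2],np.ones(len(X))],X[:,2],rcond=None)[0];print("face",F.sum(),np.median(X[:,2]),"slope",k)
B=np.zeros((400,640),bool);B[170:228,290:345]=1;B&=abs(T[...,2]+.024)<.008
b=T[B];print("bar z",np.median(b[:,2]),"y by x:")
for a in np.arange(.01,.05,.008):
    s=b[(b[:,0]>=a)&(b[:,0]<a+.008)]
    if len(s)>20: print(a.round(3),s[:,1].min().round(4),s[:,1].max().round(4))
print("bar xmax",b[:,0].max())
# plate far edge
Y=X[:,0].max();print("far edge x",Y,"side y",X[:,1].min(),X[:,1].max())
E
```

```text
ring 311.1395263671875 117.13953399658203 30.611196517944336 959
ring tool [0.06877656 0.00036274 0.00712207] bbox centre mm [ 0.0786858  -0.00925683  0.02331036]
ring by ray [ 0.07187854 -0.00294679  0.00712207]
face 6026 0.01370610567624643 slope [ 0.00918855 -0.03122292  0.01319844]
bar z -0.025770518924806293 y by x:
0.018 -0.0076 0.0078
0.026 -0.0081 0.0077
0.034 -0.008 0.0077
0.042 -0.0046 0.0048
bar xmax 0.04250894375216601
far edge x 0.07871408375801413 side y -0.03673020812525591 0.039877620345387374
```

```bash
python3 - <<'E'
from h import *
from cell import get_obs
row([.464,-.215,.26],rot([180,0,75]),get_obs())
E
```

```text
row [-0.1492 -0.3567 -0.214 ] [ 0.1238 -0.1091 -0.5422] mm 132.56985527718277 deg 102.0198373866976
```

Call:
servo_tool([
  [[-0.03,-0.07,-0.06,0.025,-0.022,-0.108,0.1],[-0.06,-0.14,-0.11,0.05,-0.044,-0.217,0.1],[-0.09,-0.21,-0.15,0.074,-0.065,-0.325,0.1],[-0.12,-0.28,-0.19,0.099,-0.087,-0.434,0.1],[-0.149,-0.357,-0.214,0.124,-0.109,-0.542,0.1],[-0.149,-0.357,-0.214,0.124,-0.109,-0.542,0.1],[-0.149,-0.357,-0.214,0.124,-0.109,-0.542,0.1],[-0.149,-0.357,-0.214,0.124,-0.109,-0.542,0.1],[-0.149,-0.357,-0.214,0.124,-0.109,-0.542,0.1],[-0.149,-0.357,-0.214,0.124,-0.109,-0.542,0.1],[-0.149,-0.357,-0.214,0.124,-0.109,-0.542,0.1],[-0.149,-0.357,-0.214,0.124,-0.109,-0.542,0.1]],
])

```text
time_s: 4.67
tool_pos: [0.464, -0.2149, 0.2572]
tool_rot: [177.3, -3.6, 60.0]
force: [-0.7, 0.4, -3.2]
grip_width: 0.0152
grasp_force: 57.6
```

```bash
python3 - <<'E'
from h import *
from cell import get_obs
o=get_obs();print(o["force"],o["grip_width"])
row([.464,-.215,.26],rot([180,0,75]),get_obs())
E
```

```text
[-0.74392311  0.36769913 -3.15472342] 0.015229387408259862
row [ 0.0003  0.0005 -0.0092] [ 0.0177 -0.0177 -0.0836] mm 2.776762511722743 deg 15.7091763919277
```

Call:
servo_tool([
  [[0,0,-0.009,0.009,-0.009,-0.042,0.1],[0,0,-0.009,0.018,-0.018,-0.084,0.1],[0,0,-0.009,0.018,-0.018,-0.084,0.1],[0,0,-0.009,0.018,-0.018,-0.084,0.1]],
])

```text
time_s: 5.0
tool_pos: [0.4645, -0.214, 0.26]
tool_rot: [180.0, -0.0, 74.8]
force: [0.9, -0.0, -3.6]
grip_width: 0.015
grasp_force: 57.6
```

```bash
python3 - <<'E'
from h import *
from cell import get_obs,eyes
o,c,O,Rm=wcam(eyes,get_obs); np.savez("w3.npz",O=O,Rm=Rm,tp=o["tool_pos"],tr=o["tool_rot"],**c)
cv2.imwrite("pics/w3.png",c["frame"][:,:,::-1]); print(o["tool_pos"],o["tool_rot"])
E
```

```text
[ 0.46454805 -0.21403205  0.25997417] [ 1.79962248e+02 -4.35061421e-02  7.47585046e+01]
```

View pics/w3.png

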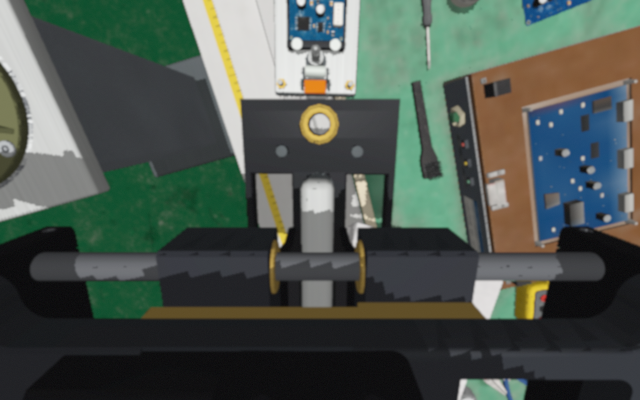

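The wrist view shows nest pin B near (316,52), an orange tab at (316,86), the board edge at the top, and the held bushing at (319,124). The nest looks aligned with the tool. I'll advance 140 mm to see the far pin.

Call:
servo_tool([
  [[0.1,0,0,0,0,0,0.1],[0.2,0,0,0,0,0,0.1],[0.3,0,0,0,0,0,0.1],[0.4,0,0,0,0,0,0.1],[0.467,0,0,0,0,0,0.1],[0.467,0,0,0,0,0,0.1],[0.467,0,0,0,0,0,0.1]],
])

```text
time_s: 5.63
tool_pos: [0.5008, -0.0789, 0.2609]
tool_rot: [179.9, 0.0, 74.8]
force: [-0.1, -0.2, -3.5]
grip_width: 0.0152
grasp_force: 57.6
```

```bash
python3 - <<'E'
from h import *
from cell import get_obs,eyes
o,c,O,Rm=wcam(eyes,get_obs); np.savez("w4.npz",O=O,Rm=Rm,tp=o["tool_pos"],tr=o["tool_rot"],**c)
print(o["tool_pos"],o["tool_rot"])
a=np.load("w3.npz")
z=lambda f:cv2.resize(f[0:150,260:380,::-1],None,fx=3.3,fy=3.3,interpolation=cv2.INTER_CUBIC)
cv2.imwrite("pics/w34.png",np.hstack([z(a["frame"]),z(c["frame"])]))
E
```

```text
[ 0.50080691 -0.07892379  0.26086474] [1.79875055e+02 3.65080945e-02 7.47563990e+01]
```

View pics/w34.png

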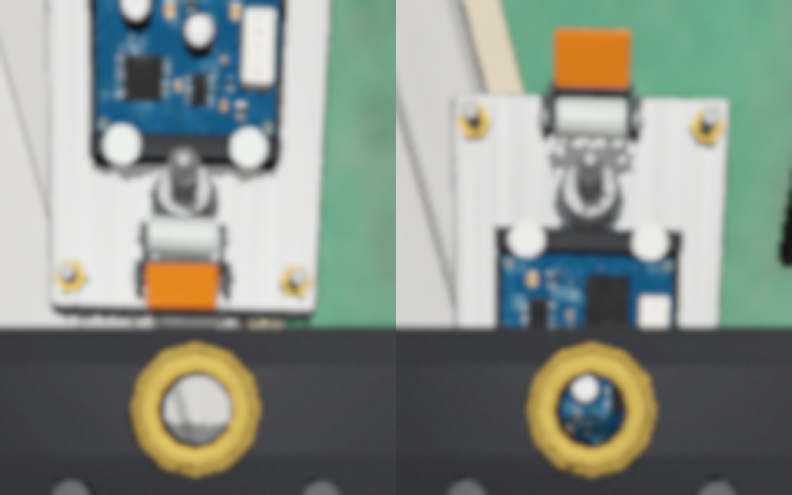

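Left (view 3): pin B tip at crop (183,158), shoulder centre (183,190). Right (view 4): pin A tip at (194,160), shoulder (196,195). The held bushing is centred at (196,410) in both. Now I'll turn these into positions.

```bash
python3 - <<'E'
from h import *
from cell import get_obs
def ray(d,x,y,z):
    u,v=260+x/3.3-.35,y/3.3-.35
    r=d["Rm"]@np.array([(u-d["cx"])/d["fx"],(v-d["cy"])/d["fy"],1]); return d["O"]+r*(z-d["O"][2])/r[2]
res=[]
for f,tip,sh,ps in [("w3.npz",(183,158),(183,190),[(75,235),(290,230),(70,60)]),("w4.npz",(194,160),(196,195),[(90,130),(300,130),(300,230)])]:
    d=dict(np.load(f)); P=pts(d,d["O"],d["Rm"])
    up=np.median([np.median(P[round(y/3.3)-2:round(y/3.3)+3,258+round(x/3.3):263+round(x/3.3),2]) for x,y in ps])
    print(f,"upper z",up, "held hole world",ray(d,196,410,d["tp"][2]-.0065))
    b=ray(d,*tip,up+.069);a=ray(d,*sh,up+.029); print(" tip",b," shoulder",a); res.append((b+a)/2)
    T=rot(d["tr"]); print(" held hole tool",(T.T@(ray(d,196,410,d["tp"][2]-.0065)-d["tp"])).round(4))
B,A=res; v=(A-B)[:2]; print("dist",np.linalg.norm(v),"yaw",np.degrees(np.arctan2(v[1],v[0])),"mid",(A+B)[:2]/2)
E
```

```text
w3.npz upper z 0.027118442525457198 held hole world [ 0.48312156 -0.14866281  0.25347417]
 tip [ 0.49950082 -0.07720189  0.09611844]  shoulder [ 0.49900602 -0.07817502  0.05611844]
 held hole tool [0.0679 0.0007 0.0066]
w4.npz upper z 0.027769319026614947 held hole world [ 0.51939057 -0.01356763  0.25436474]
 tip [0.53901363 0.05622407 0.09676932]  shoulder [0.53937665 0.05390298 0.05676932]
 held hole tool [0.0679 0.0007 0.0065]
dist 0.1386305510678543 yaw 73.25478522373608 mid [ 0.51922428 -0.01131246]
```

```bash
python3 - <<'E'
from h import *
from cell import get_obs
row([.5198,-.0094,.14],rot([180,0,73.6]),get_obs())
E
```

```text
row [ 0.2463 -0.0018  0.4022] [0.0006 0.0004 0.0057] mm 141.50502038175924 deg 1.0324499518739483
```

Call:
servo_tool([
  [[0.08,0,0,0,0,0.006,0.1],[0.17,-0.002,0,0,0,0.006,0.1],[0.246,-0.002,0,0,0,0.006,0.1],[0.246,-0.002,0.06,0,0,0.006,0.1],[0.246,-0.002,0.14,0,0,0.006,0.1],[0.246,-0.002,0.22,0,0,0.006,0.1],[0.246,-0.002,0.3,0,0,0.006,0.1],[0.246,-0.002,0.36,0,0,0.006,0.1],[0.246,-0.002,0.402,0,0,0.006,0.1],[0.246,-0.002,0.402,0,0,0.006,0.1],[0.246,-0.002,0.402,0,0,0.006,0.1]],
])

```text
time_s: 6.6
tool_pos: [0.5199, -0.0098, 0.1402]
tool_rot: [179.9, 0.0, 73.5]
force: [0.3, -0.1, -3.6]
grip_width: 0.0156
grasp_force: 57.6
```

```bash
python3 - <<'E'
from h import *
from cell import get_obs,eyes
o=get_obs();print(o["force"],o["wrist_torque"],o["grip_width"],o["tool_rot"])
row([.5198,-.0094,.14],rot([180,0,73.6]),o)
o,c,O,Rm=wcam(eyes,get_obs)
z=lambda f:cv2.resize(f[40:240,220:420,::-1],None,fx=2.8,fy=2.8,interpolation=cv2.INTER_CUBIC)
cv2.imwrite("pics/w5.png",z(c["frame"]))
E
```

```text
[ 0.34971681 -0.08325837 -3.61645655] [ 0.03235589 -0.08497014 -0.04544238] 0.01564004962520417 [1.79929189e+02 4.23700457e-02 7.35315926e+01]
row [ 0.0011 -0.0006  0.0008] [ 0.0004  0.0002 -0.0004] mm 0.44689698559839675 deg 0.1071700712201635
```

View pics/w5.png

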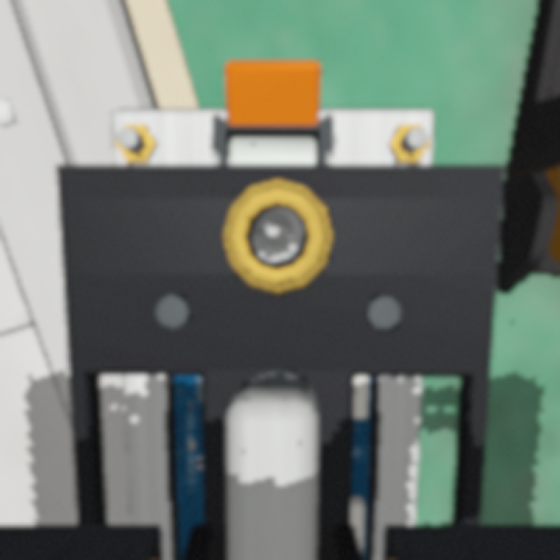

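The pin tip sits centred in the bushing at crop (277,235), so I can descend with the force watched.

Call:
servo_tool([
  [[0.001,0,0.015,0,0,0,0.1],[0.001,0,0.03,0,0,0,0.1],[0.001,0,0.045,0,0,0,0.1],[0.001,0,0.055,0,0,0,0.1],[0.001,0,0.065,0,0,0,0.1],[0.001,0,0.075,0,0,0,0.1],[0.001,0,0.085,0,0,0,0.1],[0.001,0,0.093,0,0,0,0.1],[0.001,0,0.1,0,0,0,0.1],[0.001,0,0.1,0,0,0,0.1]],
])

```text
time_s: 7.48
tool_pos: [0.5199, -0.0084, 0.1098]
tool_rot: [179.9, 0.0, 73.7]
force: [-0.3, -0.2, -2.4]
grip_width: 0.0152
grasp_force: 57.6
```

```bash
python3 - <<'E'
from cell import get_obs
o=get_obs();print(o["force"],o["wrist_torque"],o["tool_pos"],o["tool_rot"])
E
```

```text
[-0.29120559 -0.16585824 -2.38624339] [ 0.02636469 -0.05776485  0.01438379] [ 0.51987636 -0.00840312  0.10980046] [1.79939421e+02 3.68188046e-02 7.36585967e+01]
```

Call:
servo_tool([
  [[0.001,0,0.005,0,0,0,0.1],[0.001,0,0.01,0,0,0,0.1],[0.001,0,0.015,0,0,0,0.1],[0.001,0,0.02,0,0,0,0.1],[0.001,0,0.025,0,0,0,0.1],[0.001,0,0.03,0,0,0,0.1],[0.001,0,0.035,0,0,0,0.1],[0.001,0,0.04,0,0,0,0.1]],
])

```text
time_s: 8.15
tool_pos: [0.5203, -0.0083, 0.0983]
tool_rot: [179.9, 0.0, 73.7]
force: [-1.4, -1.1, 2.4]
grip_width: 0.0153
grasp_force: 57.5
```

```bash
python3 - <<'E'
from cell import get_obs
o=get_obs();print(o["force"],o["wrist_torque"],o["tool_pos"],o["tool_rot"])
E
```

```text
[-1.39008768 -1.09653503  2.37815755] [-0.01497682  0.30042462  0.00039009] [ 0.52031197 -0.00828089  0.09827903] [1.79890145e+02 4.45540104e-02 7.36541829e+01]
```

Call:
servo_tool([
  [[0,0,0.004,0,0,0,0.1],[0,0,0.008,0,0,0,0.1],[0,0,0.012,0,0,0,0.1],[0,0,0.016,0,0,0,0.1],[0,0,0.02,0,0,0,0.1],[0,0,0.024,0,0,0,0.1]],
])

```text
time_s: 8.65
tool_pos: [0.5204, -0.0082, 0.0914]
tool_rot: [179.9, 0.0, 73.7]
force: [-0.5, 0.7, -1.6]
grip_width: 0.0151
grasp_force: 57.6
```

```bash
python3 - <<'E'
from cell import get_obs
o=get_obs();print(o["force"],o["wrist_torque"],o["tool_pos"],o["tool_rot"])
E
```

```text
[-0.49781248  0.72707865 -1.64541948] [-0.09746571  0.18845121  0.02396252] [ 0.52042897 -0.00816811  0.09138521] [1.79865088e+02 4.17645192e-02 7.36598662e+01]
```

Call:
servo_tool([
  [[0,0,0.004,0,0,0,0.1],[0,0,0.008,0,0,0,0.1],[0,0,0.012,0,0,0,0.1],[0,0,0.016,0,0,0,0.1]],
])

```text
time_s: 8.98
tool_pos: [0.5205, -0.0084, 0.0862]
tool_rot: [179.9, 0.0, 73.6]
force: [-1.9, -0.7, 1.7]
grip_width: 0.0153
grasp_force: 57.5
```

```bash
python3 - <<'E'
from cell import get_obs
o=get_obs();print(o["force"],o["wrist_torque"],o["tool_pos"],o["tool_rot"])
E
```

```text
[-1.9151999  -0.7132231   1.74317736] [0.00836711 0.37097068 0.02410151] [ 0.52048326 -0.00838877  0.08617942] [1.79878723e+02 3.75083359e-02 7.36484543e+01]
```

Call:
servo_tool([
  [[0,0,0.004,0,0,0,0.1],[0,0,0.008,0,0,0,0.1],[0,0,0.012,0,0,0,0.1],[0,0,0.016,0,0,0,0.1]],
])

```text
time_s: 9.32
tool_pos: [0.5205, -0.0084, 0.0815]
tool_rot: [179.9, 0.0, 73.6]
force: [-0.7, -1.4, -0.6]
grip_width: 0.0151
grasp_force: 57.5
```

```bash
python3 - <<'E'
from cell import get_obs
o=get_obs();print(o["force"],o["wrist_torque"],o["tool_pos"],o["tool_rot"])
E
```

```text
[-0.74766587 -1.39740406 -0.64790729] [-0.16052254  0.15420843  0.00796158] [ 0.52048037 -0.00835374  0.081478  ] [1.79867416e+02 3.73415281e-02 7.36471175e+01]
```

```bash
python3 - <<'E'
from h import *
from cell import get_obs,eyes
o,c,O,Rm=wcam(eyes,get_obs); np.savez("w6.npz",O=O,Rm=Rm,**c)
s=eyes.read_camera("side"); P=pts(c,O,Rm)
print("ring/face z",np.median(P[110:135,270:300,2]),"expected face",o["tool_pos"][2]-.0137)
a=cv2.resize(c["frame"][40:190,240:400,::-1],(400,375),interpolation=cv2.INTER_CUBIC)
b=cv2.resize(s["frame"][210:310,250:370,::-1],(400,375),interpolation=cv2.INTER_CUBIC)
cv2.imwrite("pics/w6.png",np.hstack([a,b]))
E
```

```text
ring/face z 0.06727533147154942 expected face 0.0677779987380779
```

View pics/w6.png

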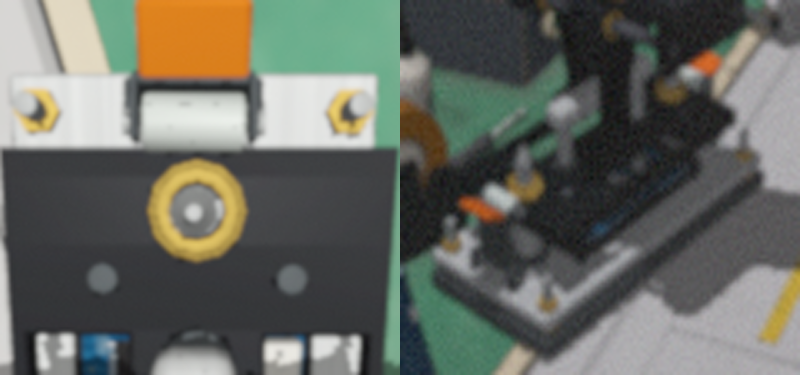

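The wrist crop shows the pin through the bushing at (195,210), with the roller at (195,120) beside the plate edge. The side view shows the plate level over both pins. The plate face is at z = 0.067, about 1–2 mm above home, so I'll keep pressing gently.

Call:
servo_tool([
  [[0,0,0.002,0,0,0,0.1],[0,0,0.004,0,0,0,0.1],[0,0,0.006,0,0,0,0.1],[0,0,0.006,0,0,0,0.1]],
])

```text
time_s: 9.75
tool_pos: [0.5205, -0.0084, 0.08]
tool_rot: [179.9, 0.0, 73.6]
force: [-0.6, -2.0, 1.7]
grip_width: 0.0152
grasp_force: 57.5
```

```bash
python3 - <<'E'
from cell import get_obs
o=get_obs();print(o["force"],o["wrist_torque"],o["tool_pos"],o["tool_rot"])
E
```

```text
[-0.55768757 -1.9568795   1.73556902] [-0.33715122  0.16151047 -0.02278214] [ 0.52051564 -0.00841059  0.0799687 ] [1.79870176e+02 4.64973658e-02 7.36476399e+01]
```

Call:
servo_tool([
  [[0,0,0.002,0,0,0,0.1],[0,0,0.004,0,0,0,0.1],[0,0,0.006,0,0,0,0.1],[0,0,0.006,0,0,0,0.1]],
])

```text
time_s: 10.08
tool_pos: [0.5208, -0.0085, 0.0798]
tool_rot: [179.8, 0.1, 73.6]
force: [-4.8, -2.1, 12.0]
grip_width: 0.0157
grasp_force: 57.5
```

```bash
python3 - <<'E'
from cell import get_obs
o=get_obs();print(o["force"],o["wrist_torque"],o["tool_pos"],o["tool_rot"])
E
```

```text
[-4.75170022 -2.13091052 11.98524388] [-0.32752119  1.16464815  0.01040812] [ 0.52081347 -0.00847029  0.07981485] [1.79838601e+02 8.29057127e-02 7.36434187e+01]
```

Call:
servo_tool([
  [[0,0,0.002,0,0,0,0.1],[0,0,0.004,0,0,0,0.1],[0,0,0.006,0,0,0,0.1],[0,0,0.006,0,0,0,0.1]],
])

```text
time_s: 10.42
tool_pos: [0.5212, -0.0086, 0.0796]
tool_rot: [179.8, 0.1, 73.6]
force: [-7.4, -2.3, 22.2]
grip_width: 0.0157
grasp_force: 57.8
```

```bash
python3 - <<'E'
from h import *
from cell import get_obs,eyes
o,c,O,Rm=wcam(eyes,get_obs);print(o["force"],o["wrist_torque"],o["tool_pos"],o["tool_rot"])
def meas(P,f):
    hsv=cv2.cvtColor(f,cv2.COLOR_RGB2HSV); m=cv2.inRange(hsv,(5,180,120),(15,255,255))>0; m[:,:270]=0;m[:,370:]=0;m[100:]=0
    v,u=np.where(m); return np.median(P[m],0).round(4),u.min(),u.max(),v.min(),v.max()
d=dict(np.load("w6.npz"));Po=pts(d,d["O"],d["Rm"]);P=pts(c,O,Rm)
print("tab before",meas(Po,d["frame"]));print("tab now",meas(P,c["frame"]))
d4=dict(np.load("w4.npz"));P4=pts(d4,d4["O"],d4["Rm"]);print("tab free",meas(P4,d4["frame"]))
print("roller z now",np.percentile(P[80:97,302:338,2],[10,50,90]),"free roller",np.percentile(P4[30:42,312:328,2],[10,50,90]),"face",np.median(P[110:135,265:295,2]))
s=eyes.read_camera("side")
a=cv2.resize(c["frame"][40:190,240:400,::-1],(400,375),interpolation=cv2.INTER_CUBIC)
b=cv2.resize(s["frame"][210:310,250:370,::-1],(400,375),interpolation=cv2.INTER_CUBIC)
cv2.imwrite("pics/w7.png",np.hstack([a,b]))
E
```

```text
[-7.41733716 -2.34405806 22.18045252] [-0.45171549  1.94969582 -0.01133533] [ 0.52124218 -0.00860874  0.07957697] [1.79787543e+02 1.17844790e-01 7.36390479e+01]
tab before (array([0.5489, 0.0889, 0.0752]), np.int64(295), np.int64(339), np.int64(39), np.int64(69))
tab now (array([0.5486, 0.0868, 0.0751]), np.int64(293), np.int64(338), np.int64(41), np.int64(72))
tab free (array([0.5489, 0.0883, 0.0757]), np.int64(309), np.int64(329), np.int64(10), np.int64(25))
roller z now [0.07363333 0.07542533 0.0766391 ] free roller [0.07238726 0.07498277 0.07645936] face 0.06590317195772495
```

Call:
servo_tool([
  [[0,0,-0.005,0,0,0,0.1],[0,0,-0.011,0,0,0,0.1],[0,0,-0.011,0,0,0,0.1],[0,0,-0.011,0,0,0,0.3],[0,0,-0.011,0,0,0,0.5],[0,0,-0.011,0,0,0,0.5],[0,0,-0.011,0,0,0,0.5]],
])

```text
time_s: 11.1
tool_pos: [0.5202, -0.0075, 0.0791]
tool_rot: [179.9, -0.0, 73.7]
force: [0.7, 0.0, 0.1]
grip_width: 0.0344
grasp_force: 0.0
```

```bash
python3 - <<'E'
from h import *
from cell import get_obs
o=get_obs();print(o["force"],o["wrist_torque"],o["tool_pos"],o["grip_width"])
E
```

```text
[0.73787926 0.01816452 0.13223006] [-0.0517181  -0.09478129 -0.00602433] [ 0.52015138 -0.00753412  0.07912543] 0.03441794589461895
```

Call:
servo_tool([
  [[0,0,-0.03,0,0,0,0.5],[0,0,-0.08,0,0,0,0.5],[0,0,-0.15,0,0,0,0.5],[0,0,-0.25,0,0,0,0.5],[0,0,-0.36,0,0,0,0.5],[-0.06,0,-0.46,0,0,0,0.5],[-0.13,0,-0.55,0,0,0,0.5],[-0.22,0,-0.58,0,0,0,0.5],[-0.25,0,-0.58,0,0,0,0.5],[-0.25,0,-0.58,0,0,0,0.5]],
])

```text
time_s: 11.93
tool_pos: [0.4986, -0.0827, 0.2541]
tool_rot: [179.8, 0.1, 73.4]
force: [-0.5, 0.3, -0.4]
grip_width: 0.0435
grasp_force: 0.0
```

```bash
python3 - <<'E'
from h import *
from cell import get_obs,eyes
o,c,O,Rm=wcam(eyes,get_obs); P=pts(c,O,Rm)
a=cv2.resize(c["frame"][0:230,240:400,::-1],None,fx=2.6,fy=2.6,interpolation=cv2.INTER_CUBIC)
cv2.imwrite("pics/w8.png",a)
e=np.radians(73.4);X=np.array([np.cos(e),np.sin(e)]);Y=np.array([np.sin(e),-np.cos(e)]);mid=np.array([.5198,-.0094])
L=np.stack([(P[...,:2]-mid)@X,(P[...,:2]-mid)@Y],-1)
z=P[...,2]
hsv=cv2.cvtColor(c["frame"],cv2.COLOR_RGB2HSV); m=cv2.inRange(hsv,(5,180,120),(15,255,255))>0
for s in (1,-1):
    k=m&(abs(L[...,1])<.03)&(s*L[...,0]>.07)&(s*L[...,0]<.12)
    print("tab",s,k.sum(),np.percentile(s*L[...,0][k],[5,50,95]).round(4) if k.any() else None, np.median(z[k]) if k.any() else None)
    f=(abs(L[...,1])>.018)&(abs(L[...,1])<.04)&(s*L[...,0]>.055)&(s*L[...,0]<.078)&(z>.045); print(" face",f.sum(),np.median(z[f]) if f.any() else None)
    r=(abs(L[...,1])<.008)&(s*L[...,0]>.082)&(s*L[...,0]<.095); print(" roller z",np.percentile(z[r],[50,90]) if r.any() else None)
E
```

```text
tab 1 311 [0.0962 0.1016 0.108 ] 0.0757127202162785
 face 950 0.06611491643956474
 roller z [0.07478536 0.07663256]
tab -1 198 [0.0983 0.1034 0.1087] 0.07606634060518466
 face 5381 0.3205089947310803
 roller z [0.07484736 0.07629937]
```

View pics/w8.png

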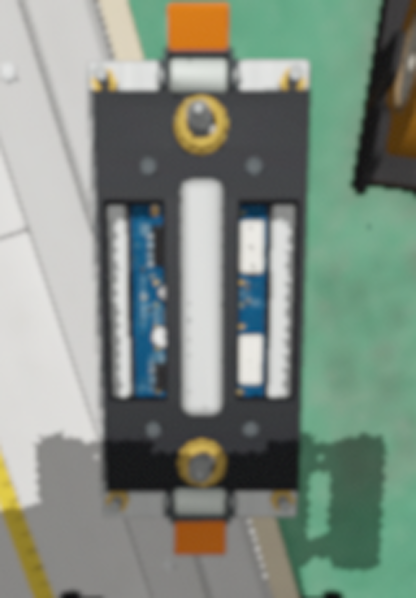

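The plate is seated over both pins, and both rollers at crop (198,75) and (200,502) lap its ends. As a last check I'll compare tab B with its free position and compare the face heights at both ends.

```bash
python3 - <<'E'
from h import *
from cell import get_obs,eyes
o,c,O,Rm=wcam(eyes,get_obs)
e=np.radians(73.4);X=np.array([np.cos(e),np.sin(e)]);Y=np.array([np.sin(e),-np.cos(e)]);mid=np.array([.5198,-.0094])
def go(n,c,O,Rm):
    P=pts(c,O,Rm);z=P[...,2];L=np.stack([(P[...,:2]-mid)@X,(P[...,:2]-mid)@Y],-1)
    m=cv2.inRange(cv2.cvtColor(c["frame"],cv2.COLOR_RGB2HSV),(5,180,120),(15,255,255))>0
    for s in (1,-1):
        k=m&(abs(L[...,1])<.03)&(s*L[...,0]>.07)&(s*L[...,0]<.12)
        f=(abs(L[...,1])>.018)&(abs(L[...,1])<.04)&(s*L[...,0]>.055)&(s*L[...,0]<.078)&(z>.045)&(z<.1)
        print(n,s,k.sum(),(s*L[...,0][k]).mean().round(4) if k.any() else None,"face",np.median(z[f]) if f.any() else None)
go("now",c,O,Rm)
for n in("w3","w4","w6"):
    d=dict(np.load(n+".npz"));go(n,d,d["O"],d["Rm"])
E
```

```text
now 1 297 0.1017 face 0.06611947268171708
now -1 199 0.1036 face 0.06611093020221209
w3 1 0 None face None
w3 -1 76 0.1045 face 0.04634445688382949
w4 1 291 0.1017 face 0.046361238648238434
w4 -1 0 None face None
w6 1 240 0.1032 face 0.06786742122547795
w6 -1 0 None face None
```

```bash
python3 -c "
from cell import env
print(env.sign_off())"
```

```text
the job is handed in; nothing more can be done
None
```

The long plate is on both guide pins and fully home, level at both ends with both roller catches back in their free position; I let go, moved the arm clear and handed the job in at about 12 s, but the sign-off gave no verdict.

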